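# Load the bearing housings into their nest blocks

### The arm

A 7-joint arm with a two-finger parallel gripper is mounted at the origin on the work surface. World frame = base frame: x ahead of the robot, y to its left, z up, the work surface at z = 0. Lengths are in m, angles in rad, forces in N, time in s.
With the tool pointing down it reaches from about 0.425 to 0.975 m from the base axis. Payload 16.7 kg.
Tool frame: the origin (TCP) lies at the very end of the fingers, on their centre line; the grasp point (between the pads) lies 19 mm behind it; x points along the fingers, z is the direction in which the jaws open and shut, and the axes are right-handed (so a half turn about x gives the same grasp; the last joint's range is limited). The gripper opens to 85 mm and grips with 20 to 120 N. Pads are 22 mm wide; open, the fingers measure 114 mm over their backs; the gripper's body (76 mm by 85 mm) begins 54 mm behind the grasp point. The pads swing forward as they close: fully open they stand 13 mm farther back than shut.
Start: joints at [-1.444, 0.426, 0.074, 1.606, -0.034, 1.111, -0.067], TCP at [0.184, 0.649, 0.21] pointing down, gripper open.
Joint ranges: [-2.85, 2.85], [-0.5, 2.14], [-1.23, 1.37], [0.21, 2.46], [-1.02, 4.16], [0.16, 2.05], [-2.73, 2.73]. Speed limits (rad/s): [1.89, 1.89, 2.39, 2.39, 3.01, 3.01, 3.01].

### API

Orientations are given as a unit quaternion [w, x, y, z].
In Python, from rig import arm, optics, job, monitor gives the robot as it stands. Calls block until the motion is done:
- arm.move_to(position, orientation): joint-space move of the TCP to a pose.
- arm.move_linear(position, orientation=None, velocity=0.15, contact_N=None): straight line of the TCP; orientation=None keeps the orientation; velocity is the mean speed in m/s. With contact_N (N) it stops when the force on the tool has changed by that much, and returns True; else False.
- arm.set_joints(angles): joint-space move.
- arm.command_gripper(opening, f_grip=None): opening from 0.0 (shut) to 1.0 (fully open); f_grip is the grip in N (None keeps the last); returns when the fingers have stopped.
- arm.hold(seconds).
- arm.inverse_kinematics(position, orientation): joint angles nearest the present ones, or None.
- optics.camera(name): name is "scene" or "top" or "wrist"; returns the picture (420x560x3 uint8, red, green, blue); there is no depth.
- optics.camera_info(name): a dict with "camera_matrix" (3x3 intrinsics, pixels), "world_from_camera" (4x4, takes a point from camera to world coordinates); the wrist camera has in their place "mount" (4x4, takes a point from camera to tool coordinates, whose origin is the TCP and whose axes are the tool frame's). Camera axes: x right, y down, z forward; pixel columns grow to the right and rows downward; lengths in m; the calibration is good to about 2 mm. A picture is of the moment at which its call begins: read the wrist's pose just before it. camera_info takes no time and is no camera call.
A pose or a line that the arm cannot do raises arm.Unreachable and nothing moves.
- job.sign_off(): hands the job in, once; it reports no verdict.
Readings, each from a call of its own:
- monitor.get_time_s(): time.
- monitor.get_joint_pos(): joint angles.
- monitor.get_joint_velocities(): joint speeds.
- monitor.get_tau(): joint torques, N m.
- monitor.get_ee_pos(): TCP position.
- monitor.get_tool_rot(): TCP orientation.
- monitor.get_contact_force(): force on the tool from outside, world axes, zero at the start.
- monitor.get_ft_torque(): the same for the moment, N m.
- monitor.get_opening(): opening from 0.0 (shut) to 1.0 (fully open).
Only numpy, scipy, OpenCV 4.12 (cv2) and the standard library are available. Lean on these libraries where they do the work, as an engineer would, in place of code of your own. Each camera call takes 0.05 s, during which the arm holds its last target.

### The job

Put the two bare metal bearing housings from the bench into the wooden nest blocks on the tray, each into the pocket that matches the outline of its base and fully home, flat on the pocket floor. The pillow block lies on its face and must end up standing upright on its long foot; the third nest stays empty, and everything else on the bench stays where it is.

Things in the scene. Friction and masses are not known exactly. Their poses are not given: they have to be found in the camera images.
- pillow: bare metal pillow-block bearing housing, 0.4 kg, lying on a flat face at the start. Origin: middle of that face. Its x (-36 to 36 mm) runs from foot to arch top and points up once it stands; y along the foot; z 0 to 34 mm is its thickness. Foot: y 96 long, 34 wide, x -36 to -22. Body: 48 wide in y, flat parallel sides for x -22 to 12, round top. Same after a half turn about x
- pillow_foot (a point): centre of the underside (sole) of the pillow block's foot, axes as pillow (x points out of the foot towards the arch top)
- flange: bare metal square-flange bearing housing, about 0.3 kg, standing flange down: flange 62 x 62 mm, 12 mm thick, with a 38 x 38 mm boss in the middle that reaches 44 mm above the underside, sides parallel to the flange; origin at the centre of the underside, z up. It is the same at every quarter turn
- nest_long: fixed brown wooden nest block, 90 (x) x 112 (y) x 22 mm high, on a dark steel tray plate 8 mm thick; origin at the centre of its underside, z up. One rectangular pocket in its middle, 14 mm deep (floor 8 mm above the origin), mouth chamfered 1.5 mm, measuring 37 mm (x) by 99 mm (y): for the pillow block's foot
- nest_long_floor (a point): centre of the pocket's floor in the long nest, axes as nest_long
- nest_square: fixed brown wooden nest block, 90 (x) x 112 (y) x 22 mm high, on a dark steel tray plate 8 mm thick; origin at the centre of its underside, z up. One rectangular pocket in its middle, 14 mm deep (floor 8 mm above the origin), mouth chamfered 1.5 mm, measuring 65 mm by 65 mm: for the square flange
- nest_square_floor (a point): centre of the pocket's floor in the square nest, axes as nest_square
- nest_spare: fixed brown wooden nest block, 90 (x) x 112 (y) x 22 mm high, on a dark steel tray plate 8 mm thick; origin at the centre of its underside, z up. One rectangular pocket in its middle, 14 mm deep (floor 8 mm above the origin), mouth chamfered 1.5 mm, measuring 53 mm (x) by 83 mm (y): for another part, stays empty
- tape: a black roll of tape lying flat, 56 mm across, 19 mm high; not part of the job, leave it where it is; origin at its underside or middle
- wrench: a steel wrench lying flat; not part of the job, leave it where it is; origin at its underside or middle
- screwdriver: a screwdriver lying flat; not part of the job, leave it where it is; origin at its underside or middle
- can: a tin can with a paper label, 66 mm across, 100 mm high; not part of the job, leave it where it is; origin at its underside or middle
Mind the look-alikes: they are no part of the job. What is shaped like the flange but blue, orange or pink is not meant.

How it is judged:
By the outcome, as a careful person would: the job done as asked, in the order asked, and still so for the second after the job is handed in, with the robot touching nothing.
It also fails if it takes over 58 s, if anything falls off the work surface, if the arm or the gripper's body presses on something with over 40 N, if the wrist force passes 120 N, or if a joint passes its speed limit or range.

## Working session

There is one attempt and no reset: what is moved stays moved. The work goes in short steps, each a Python script; the robot and the scene stay as the last script left them, time stands still between calls to the robot, and variables do not carry over. Pictures are saved under pics/ and viewed, and the job is handed in when it is done.

```bash
ls; mkdir -p pics
python3 - <<'E'
from rig import arm, optics, job, monitor
import cv2, numpy as np
np.set_printoptions(precision=4,suppress=True)
for n in ("scene","top"):
    im=optics.camera(n); cv2.imwrite(f"pics/{n}0.png",im[:,:,::-1])
    i=optics.camera_info(n); print(n,i)
print(optics.camera_info("wrist"))
print(monitor.get_time_s(),monitor.get_ee_pos(),monitor.get_tool_rot(),monitor.get_opening())
E
```

```text
pics
scene {'camera_matrix': array([[444.8882,   0.    , 286.8431],
       [  0.    , 444.8882, 204.7087],
       [  0.    ,   0.    ,   1.    ]]), 'world_from_camera': array([[ 0.1504,  0.6613, -0.7349,  1.2581],
       [ 0.9885, -0.111 ,  0.1024, -0.0672],
       [-0.0138, -0.7419, -0.6704,  0.7287],
       [ 0.    ,  0.    ,  0.    ,  1.    ]])}
top {'camera_matrix': array([[381.2597,   0.    , 273.9671],
       [  0.    , 381.2597, 209.4157],
       [  0.    ,   0.    ,   1.    ]]), 'world_from_camera': array([[ 0.0081, -0.9951,  0.0983,  0.3848],
       [-1.    , -0.0083, -0.0013,  0.0264],
       [ 0.0022, -0.0983, -0.9952,  1.1482],
       [ 0.    ,  0.    ,  0.    ,  1.    ]])}
{'camera_matrix': array([[304.5334,   0.    , 280.8216],
       [  0.    , 304.5334, 210.7708],
       [  0.    ,   0.    ,   1.    ]]), 'mount': array([[-0.0011, -0.2822,  0.9594, -0.1635],
       [-0.0007, -0.9594, -0.2822,  0.0715],
       [ 1.    , -0.001 ,  0.0008, -0.0007],
       [ 0.    ,  0.    ,  0.    ,  1.    ]])}
0.1 [0.1837 0.6491 0.2093] [ 0.5637 -0.4268  0.5643  0.4262] 1.000388500957597
```

View pics/scene0.png

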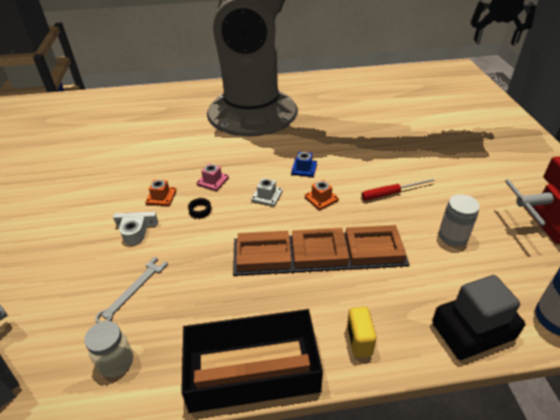

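View pics/top0.png

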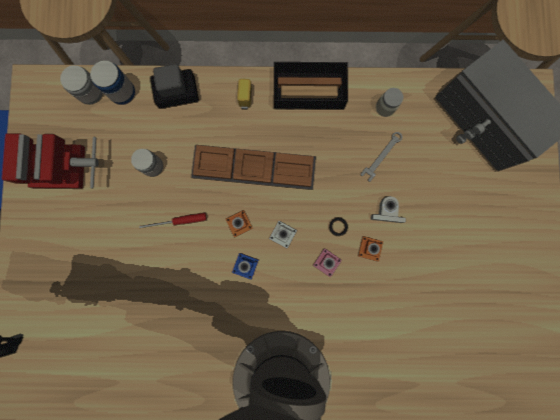

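The top view shows the pillow block near (390,208) with its foot toward the robot, and the bare metal flange at (283,234). The nests are at (214,162), (254,166) and (294,170). I'll enlarge those areas.

Run:
```python
import cv2, numpy as np
im=cv2.imread("pics/top0.png")
a=cv2.resize(im[135:255,185:325],None,fx=5.7,fy=5,interpolation=cv2.INTER_CUBIC)
a=cv2.resize(im[140:195,185:325],None,fx=5.5,fy=5.5,interpolation=cv2.INTER_CUBIC)
b=cv2.resize(im[185:265,260:420],None,fx=5,fy=5,interpolation=cv2.INTER_CUBIC)
cv2.imwrite("pics/tn.png",a);cv2.imwrite("pics/tp.png",b)
```

```text
(no output)
```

View pics/tn.png

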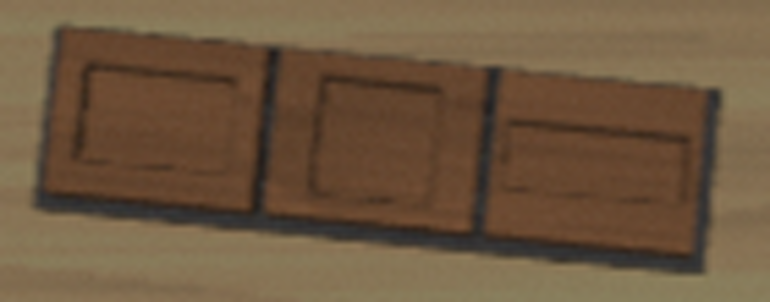

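View pics/tp.png

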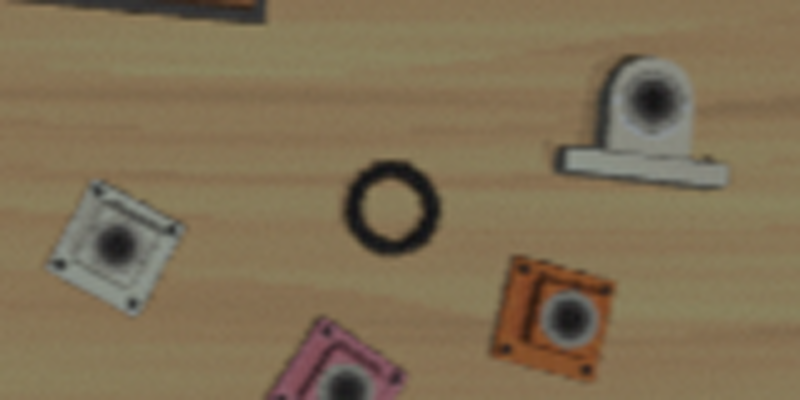

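```bash
cat > h.py <<'E'
from rig import arm, optics, job, monitor
import cv2, numpy as np
from scipy.spatial.transform import Rotation as Rn
np.set_printoptions(precision=4,suppress=True)
def q2R(q): return Rn.from_quat([q[1],q[2],q[3],q[0]]).as_matrix()
def R2q(R):
    x,y,z,w=Rn.from_matrix(R).as_quat(); return [w,x,y,z]
def toolR(xdir,zdir):
    x=np.array(xdir,float); x/=np.linalg.norm(x); z=np.array(zdir,float); z-=x*(x@z); z/=np.linalg.norm(z)
    return np.column_stack([x,np.cross(z,x),z])
def down(yaw): # jaw direction at angle yaw from world x
    return toolR([0,0,-1],[np.cos(yaw),np.sin(yaw),0])
def wristT():
    T=np.eye(4); T[:3,:3]=q2R(monitor.get_tool_rot()); T[:3,3]=monitor.get_ee_pos(); return T
def cast(K,T,px,z):
    px=np.atleast_2d(px).astype(float)
    d=np.c_[px,np.ones(len(px))]@np.linalg.inv(K).T@T[:3,:3].T
    o=T[:3,3]; s=(z-o[2])/d[:,2]
    return o+d*s[:,None]
def proj(K,T,P):
    P=np.atleast_2d(P); c=(P-T[:3,3])@T[:3,:3]; u=c@K.T; return u[:,:2]/u[:,2:]
def cam(name):
    i=optics.camera_info(name); return i["camera_matrix"],i["world_from_camera"]
def wpic(fn):
    i=optics.camera_info("wrist"); T=wristT()@i["mount"]; im=optics.camera("wrist")
    cv2.imwrite(f"pics/{fn}.png",im[:,:,::-1]); np.savez(f"pics/{fn}.npz",K=i["camera_matrix"],T=T)
    return im,i["camera_matrix"],T
E
python3 - <<'E'
from h import *
K,T=cam("top")
for n,p,z in [("spare",(214,162),.03),("square",(254,166),.03),("long",(294,170),.03),("flange boss",(283.3,233.8),.044),("flange base",(283,234),.0),
  ("pil hole",(390.5,205),.034),("pil foot L",(372.5,216.5),.034),("pil foot R",(405,220.5),.034),("can",(147,162),.1),("tape",(338.5,226.5),.019),("orange2",(371,249),.012),("wrench end",(368,175),0)]:
    print(n,cast(K,T,p,z)[0])
K2,T2=cam("scene")
for n,p,z in [("spare",(375,243),.03),("square",(320,247),.03),("long",(264,250),.03),("flange",(266,186),.044),("pil",(131,231),.034)]:
    print(n,cast(K2,T2,p,z)[0])
E
```

```text
spare [0.6359 0.2049 0.03  ]
square [0.6248 0.0854 0.03  ]
long [ 0.6137 -0.0338  0.03  ]
flange boss [ 0.4232 -0.0027  0.044 ]
flange base [ 0.4242 -0.0029  0.    ]
pil hole [ 0.5108 -0.3178  0.034 ]
pil foot L [ 0.4764 -0.2643  0.034 ]
pil foot R [ 0.4654 -0.3593  0.034 ]
can [0.6186 0.3809 0.1   ]
tape [ 0.4471 -0.1668  0.019 ]
orange2 [ 0.3815 -0.2639  0.012 ]
wrench end [ 0.6063 -0.2616  0.    ]
spare [0.6436 0.2066 0.03  ]
square [0.6358 0.0887 0.03  ]
long [ 0.6249 -0.0293  0.03  ]
flange [ 0.4327 -0.002   0.044 ]
pil [ 0.5251 -0.3124  0.034 ]
```

Run:
```python
from h import *
print("flange")
for yd in range(-180,181,15):
    for z in (.015,):
        q=arm.inverse_kinematics([.424,-.003,z],R2q(down(np.radians(yd)))); 
        print(yd, None if q is None else np.array(q), end=' | ')
print()
px=np.array([np.cos(-.115),np.sin(-.115),0]); pz=np.array([0,0,1.]); py=np.cross(pz,px)
o=np.array([.507,-.317,0])-.0*px
print("pillow")
for t in range(0,75,10):
    for s in (1,-1):
        d=-np.sin(np.radians(t))*px-np.cos(np.radians(t))*pz
        R=toolR(d,s*py); tcp=o+px*.002+pz*.024+d*.019
        q=arm.inverse_kinematics(tcp,R2q(R)); q2=arm.inverse_kinematics(tcp-d*.1,R2q(R))
        print("pick",t,s,q is not None and np.array(q),q2 is not None and np.array(q2))
nx=np.array([.9957,-.093,0]); ny=np.array([.093,.9957,0]);up=np.array([0,0,1.])
fl=np.array([.614,-.034,.016])
for t in range(0,75,10):
  for f in (1,-1):
    for s in (1,-1):
        X=up; Y=f*ny; Z=np.cross(X,Y)
        d=-np.sin(np.radians(t))*X-np.cos(np.radians(t))*Z
        tcp=fl+X*.038+Z*(.024-.017)+d*.019
        R=toolR(d,s*Y)
        q=arm.inverse_kinematics(tcp,R2q(R)); q2=arm.inverse_kinematics(tcp+up*.1,R2q(R))
        print("place",t,f,s,q is not None and np.array(q),q2 is not None and np.array(q2))
print(monitor.get_time_s())
```

```text
flange
-180 [-0.9516  0.5728  1.017   2.3448 -0.854   0.6579 -2.4195] | -165 [-0.9516  0.5728  1.017   2.3448 -0.854   0.6579 -2.1577] | -150 [-0.9516  0.5728  1.017   2.3448 -0.854   0.6579 -1.8959] | -135 [-0.9516  0.5728  1.017   2.3448 -0.854   0.6579 -1.6341] | -120 [-0.9516  0.5728  1.017   2.3448 -0.854   0.6579 -1.3723] | -105 [-0.8191  0.4653  0.8197  2.3399 -0.6525  0.5706 -1.3166] | -90 [-0.8759  0.5029  0.9003  2.3421 -0.7329  0.5997 -0.9724] | -75 [-0.8664  0.4959  0.8865  2.3418 -0.7189  0.5942 -0.725 ] | -60 [-0.872   0.5     0.8946  2.342  -0.7271  0.5974 -0.4547] | -45 [-0.8599  0.4913  0.8772  2.3415 -0.7095  0.5905 -0.211 ] | -30 [-0.8487  0.4836  0.8612  2.3411 -0.6934  0.5846  0.0343] | -15 [-0.8376  0.4765  0.8455  2.3406 -0.6778  0.5791  0.2802] | 0 [-0.817   0.4641  0.8169  2.3398 -0.6497  0.5697  0.5131] | 15 [-0.7888  0.4487  0.7783  2.3387 -0.6124  0.5585  0.7366] | 30 [-0.7616  0.4355  0.742   2.3375 -0.5779  0.5491  0.9631] | 45 [-0.7355  0.4242  0.7077  2.3364 -0.546   0.5413  1.1922] | 60 [-0.7041  0.4119  0.6669  2.335  -0.5089  0.5332  1.416 ] | 75 [-
[... 4174 characters left out ...]
8903  0.8525  1.422  -0.5154  1.6381 -1.2341]
place 60 -1 -1 [-0.2946  0.8784  0.4603  1.4504 -0.3442  1.4329  1.7316] [-0.3327  0.782   0.5314  1.4104 -0.3295  1.5791  1.7312]
place 70 1 1 [-0.3331  0.4293  0.2981  2.1776 -0.2986  0.2153  1.6767] [-0.595   0.2804  0.5983  2.1295 -0.2598  0.4425  1.6514]
place 70 1 -1 [-0.4198  0.444   0.4052  2.1823 -0.5129  0.2281 -1.2617] [-0.7186  0.3104  0.7543  2.135  -0.3954  0.4547 -1.3614]
place 70 -1 1 [-0.5062  0.8752  0.77    1.6065 -0.5664  1.2841 -1.2189] [-0.5537  0.7814  0.8629  1.5579 -0.517   1.4338 -1.2391]
place 70 -1 -1 [-0.3497  0.7816  0.4978  1.5962 -0.3702  1.2225  1.7546] [-0.4077  0.6858  0.5939  1.5485 -0.3526  1.3813  1.7511]
0.1
```

Run:
```python
from h import *
t0=monitor.get_time_s()
ny=np.radians(84.7)
arm.move_to([.665,.025,.14],R2q(down(ny))); print(monitor.get_time_s()-t0,monitor.get_joint_pos())
wpic("nA"); print(wristT()[:3,3])
```

```text
2.7917 [-0.5177  0.5241  0.5311  1.715  -0.3091  0.9868  1.6066]
[0.665 0.026 0.14 ]
```

View pics/nA.png

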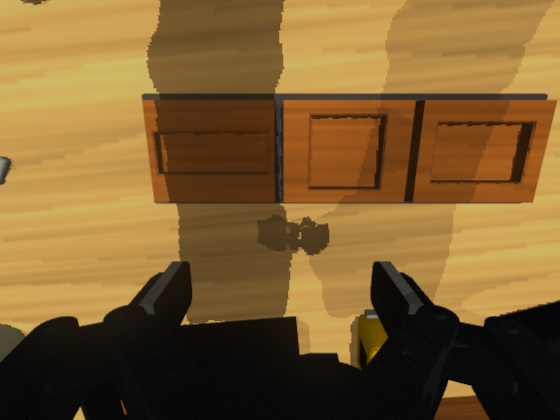

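The view shows the long nest at (215,150), the square nest at (347,150) and the spare at (480,150), all clear of the fingers. I'll take a second view turned 180° so the camera calibration bias cancels, and then look at the flange.

Run:
```python
from h import *
t0=monitor.get_time_s()
ny=np.radians(84.7-180)
arm.move_to([.575,.03,.14],R2q(down(ny))); print(monitor.get_time_s()-t0,monitor.get_joint_pos())
wpic("nB"); print(wristT()[:3,3])
t0=monitor.get_time_s()
arm.move_to([.465,-.01,.12],R2q(down(np.radians(62.4)))); print(monitor.get_time_s()-t0,monitor.get_joint_pos())
wpic("fA"); print(wristT()[:3,3], monitor.get_time_s())
```

```text
2.4333 [-1.0106  0.6634  1.2131  1.9431 -0.7217  1.0617 -1.1401]
[0.575 0.03  0.14 ]
2.0667 [-0.6505  0.2232  0.6095  2.1786 -0.1796  0.7872  1.1629]
[ 0.465  -0.01    0.1199] 7.5417
```

View pics/nB.png

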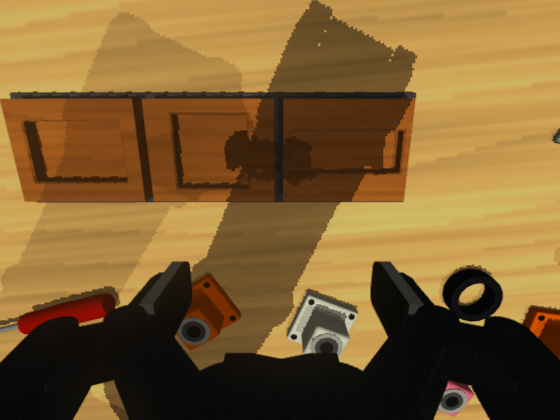

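View pics/fA.png

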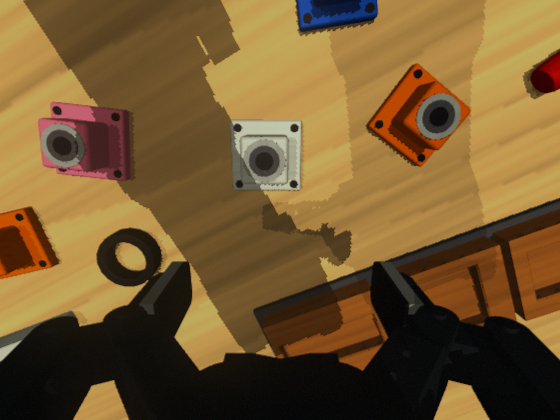

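Run:
```python
import cv2, numpy as np
a=cv2.imread("pics/nA.png")[85:215,135:430]; b=cv2.imread("pics/nB.png")[85:215,130:425]
cv2.imwrite("pics/c1.png",cv2.resize(np.vstack([a,b]),None,fx=2.25,fy=2.25,interpolation=cv2.INTER_NEAREST))
f=cv2.imread("pics/fA.png")[110:200,220:315]
cv2.imwrite("pics/c2.png",cv2.resize(f,None,fx=5,fy=5,interpolation=cv2.INTER_NEAREST))
```

```text
(no output)
```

View pics/c1.png

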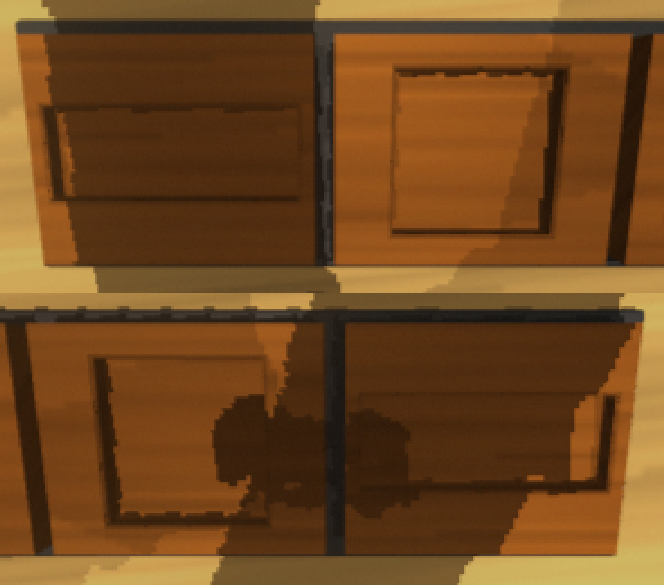

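View pics/c2.png

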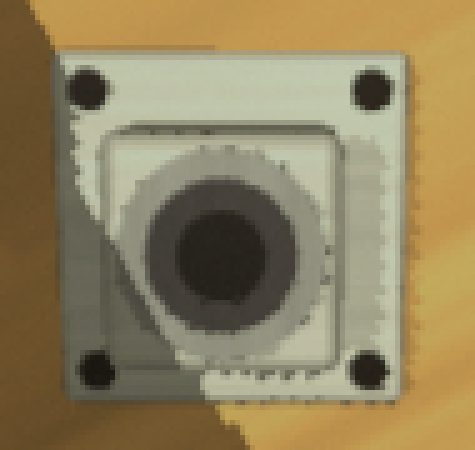

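```bash
cat > nest.py <<'E'
from h import *
def sides(pts,name,L=None):
    # metric contour -> minAreaRect -> line fit each side
    (c,wh,ang)=cv2.minAreaRect((pts*1000).astype(np.float32))
    box=cv2.boxPoints((c,wh,ang)); lines=[]
    for i in range(4):
        a,b=box[i],box[(i+1)%4]; u=(b-a)/np.linalg.norm(b-a); n=np.array([-u[1],u[0]])
        r=pts*1000-a; s=r@u; d=abs(r@n); l=np.linalg.norm(b-a)
        m=(d<4)&(s>.08*l)&(s<.92*l)
        p=(pts[m]*1000).astype(np.float32)
        v=cv2.fitLine(p,cv2.DIST_HUBER,0,.01,.01).ravel(); lines.append((v,l))
    cor=[]
    for i in range(4):
        (v,_),(w,_)=lines[i],lines[(i+1)%4]
        t=np.linalg.solve(np.array([[v[0],-w[0]],[v[1],-w[1]]]),w[2:]-v[2:]); cor.append(v[2:]+t[0]*v[:2])
    cor=np.array(cor); ctr=cor.mean(0)
    e=[np.linalg.norm(cor[i]-cor[i-1]) for i in range(4)]
    angs=[np.degrees(np.arctan2(v[1],v[0]))%90 for v,_ in lines]
    print(name,"ctr",ctr,"edges",np.array(e),"angs%90",np.array(angs)); return ctr,cor
E
python3 - <<'E'
from nest import *
for fn,names in (("nA",{"long":(215,150),"square":(347,150),"spare":(480,150)}),("nB",{"square":(212,110),"long":(340,110),"spare":(80,110)})):
    im=cv2.imread(f"pics/{fn}.png"); D=np.load(f"pics/{fn}.npz"); hsv=cv2.cvtColor(im,cv2.COLOR_BGR2HSV)
    for p in [(110,300),(120,160),(240,165),(98,50)]: print(hsv[p],end=' ')
    m=((hsv[:,:,0]<15)&(hsv[:,:,1]>150)&(hsv[:,:,2]>45)).astype(np.uint8)*255
    m=cv2.morphologyEx(m,cv2.MORPH_CLOSE,np.ones((3,3)))
    cv2.imwrite(f"pics/m{fn}.png",m)
    n,lab,st,_=cv2.connectedComponentsWithStats(m,connectivity=4)
    print()
    for k in range(1,n):
        if st[k,4]>3000 and st[k,1]<150:
            print(fn,st[k])
            cs,_=cv2.findContours((lab==k).astype(np.uint8),cv2.RETR_EXTERNAL,cv2.CHAIN_APPROX_NONE)
            c=max(cs,key=cv2.contourArea)[:,0]
            sides(cast(D["K"],D["T"],c,.03)[:,:2],fn)
E
```

```text
[ 14 205 152] [ 14 196  86] [ 19 151 203] [ 23 137 207] 
nA [  143   100   133   103 12972]
nA ctr [615.2902 -31.3437] edges [ 89.1021 110.1728  89.149  110.8563] angs%90 [84.8045 84.7085 84.3652 84.732 ]
nA [  283   100   274   103 25832]
nA ctr [631.7305 146.5601] edges [ 89.1507 230.7825  89.2452 230.9081] angs%90 [84.8432 84.7085 84.7624 84.732 ]
[ 13 205  86] [ 14 205 127] [ 19 152 201] [ 14 186 103] 
nB [    0    98   275   104 27099]
nB ctr [631.8416 146.6332] edges [ 89.7439 230.046   89.8159 230.6039] angs%90 [85.1222 84.6976 84.7659 84.7161]
nB [  283    98   132   104 13098]
nB ctr [615.3394 -31.4852] edges [ 89.7035 110.7665  89.7391 110.397 ] angs%90 [84.5805 84.6976 84.8165 84.7161]
```

```bash
python3 -c "
import cv2,numpy as np
cv2.imwrite('pics/mm.png',np.vstack([cv2.imread('pics/mnA.png')[:260],cv2.imread('pics/mnB.png')[:260]]))"
```

```text
(no output)
```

View pics/mm.png

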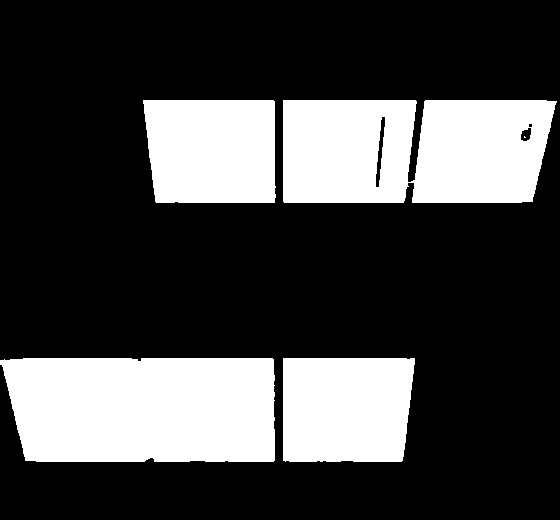

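Run:
```python
from nest import *
D=np.load("pics/nA.npz"); print("pocket sq from A",cast(D["K"],D["T"],[(309,115),(387,115),(379.5,189),(309,189),(348,152)],.03)[:,:2])
im=cv2.imread("pics/fA.png"); D=np.load("pics/fA.npz"); hsv=cv2.cvtColor(im,cv2.COLOR_BGR2HSV)
m=((hsv[:,:,1]<90)&(hsv[:,:,2]>50)).astype(np.uint8)*255
m[:100]=0;m[210:]=0;m[:,:215]=0;m[:,320:]=0
m=cv2.morphologyEx(m,cv2.MORPH_OPEN,np.ones((3,3)))
cs,_=cv2.findContours(m,cv2.RETR_EXTERNAL,cv2.CHAIN_APPROX_NONE)
c=max(cs,key=cv2.contourArea)[:,0]; print(cv2.boundingRect(c))
for z in (.012,.0): sides(cast(D["K"],D["T"],c,z)[:,:2],"flange z%.3f"%z)
cv2.imwrite("pics/mf.png",m)
# boss top via crop corners (approx)
print(cast(D["K"],D["T"],[(220+108/5,110+135/5),(220+333/5,110+135/5),(220+333/5,110+365/5),(220+108/5,110+365/5)],.044)[:,:2].mean(0))
# check centre of bore ring at z=.044
print(cast(D["K"],D["T"],[(220+222/5,110+255/5)],.044))
```

```text
pocket sq from A [[0.5908 0.0567]
 [0.597  0.1233]
 [0.6614 0.1169]
 [0.6554 0.0525]
 [0.6252 0.0891]]
(230, 120, 72, 70)
flange z0.012 ctr [421.2258  -2.3626] edges [60.1541 60.6432 60.1775 59.7242] angs%90 [62.4473 62.2917 63.3224 62.3051]
flange z0.000 ctr [422.097   -3.4635] edges [62.8135 63.324  62.838  62.3651] angs%90 [62.4471 62.2917 63.3215 62.3051]
[ 0.4216 -0.0025]
[[ 0.422  -0.0024  0.044 ]]
```

Run:
```python
from h import *
t0=monitor.get_time_s()
R=R2q(down(np.radians(62.35)))
arm.move_linear([.4214,-.0024,.10],R,velocity=.15)
print(arm.move_linear([.4214,-.0024,.016],velocity=.12,contact_N=15), monitor.get_ee_pos(), monitor.get_contact_force())
arm.command_gripper(0.0,f_grip=60)
print("open",monitor.get_opening(),monitor.get_ee_pos(),monitor.get_contact_force())
arm.move_linear([.4214,-.0024,.12],velocity=.2)
print("open",monitor.get_opening(),monitor.get_contact_force(),monitor.get_time_s()-t0)
wpic("fg")
arm.move_to([.6263,.0873,.10],R2q(down(np.radians(84.7))))
print(monitor.get_ee_pos(),monitor.get_joint_pos(),monitor.get_contact_force(),monitor.get_time_s())
wpic("fn");
```

```text
False [ 0.4219 -0.0026  0.0164] [ 1.0124 -0.2879 -0.3325]
open 0.4211314790181993 [ 0.4217 -0.0022  0.0167] [-5.6284  0.9139 23.0593]
open 0.41608880169356144 [-0.0511  0.6097 -4.202 ] 2.5250000000000012
[0.6254 0.0864 0.0987] [-0.6766  0.538   0.5919  1.8278 -0.3749  0.8918  1.567 ] [-0.4614 -1.2107 -2.3581] 11.0167
```

View pics/fg.png

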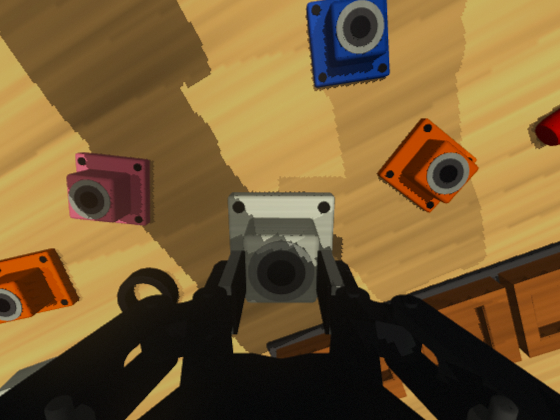

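View pics/fn.png

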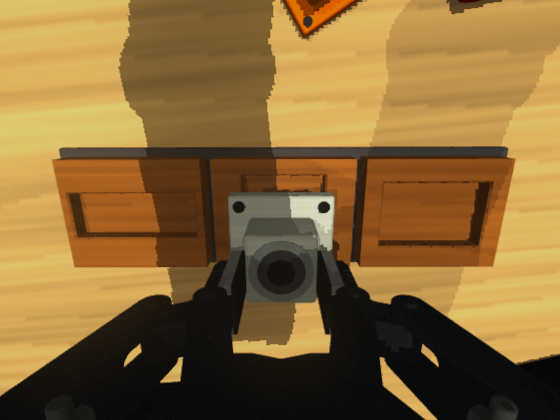

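The flange is held square: its plate spans columns 228–336, centred at 282. It sits above the square pocket. I'll lower it now, checking position and contact.

Run:
```python
from h import *
t0=monitor.get_time_s()
print(monitor.get_ee_pos())
tgt=np.array([.6263,.0873])
arm.move_linear([*tgt,.052],velocity=.1); arm.hold(.15)
p=np.array(monitor.get_ee_pos()); print(p,monitor.get_contact_force())
cmd=tgt+(tgt-p[:2])
arm.move_linear([*cmd,.050],velocity=.05); print(monitor.get_ee_pos())
hit=arm.move_linear([*cmd,.0325],velocity=.04,contact_N=12)
print(hit,monitor.get_ee_pos(),monitor.get_contact_force(),monitor.get_ft_torque(),monitor.get_time_s())
```

```text
[0.6254 0.0863 0.0993]
[0.6268 0.0873 0.0527] [-0.467   0.0393 -3.8091]
[0.6258 0.0873 0.0501]
True [0.6255 0.0873 0.0329] [-2.8742  0.8145 10.2909] [0.0443 0.5745 0.068 ] 12.5417
```

Run:
```python
from h import *
arm.command_gripper(0.62); print(monitor.get_opening(),monitor.get_ee_pos(),monitor.get_contact_force())
p=monitor.get_ee_pos()
arm.move_linear([p[0],p[1],.11],velocity=.2)
# view of flange in nest, on the way to pillow: shift so it's in upper half
ny=np.radians(84.7)
arm.move_to([.665,.03,.15],R2q(down(ny)))
wpic("chk1"); print(monitor.get_time_s(),monitor.get_joint_pos())
```

```text
0.6203926210418954 [0.625  0.0873 0.0322] [0.1381 0.6857 0.194 ]
13.8583 [-0.5822  0.5339  0.6181  1.7107 -0.355   1.013   1.6392]
```

View pics/chk1.png

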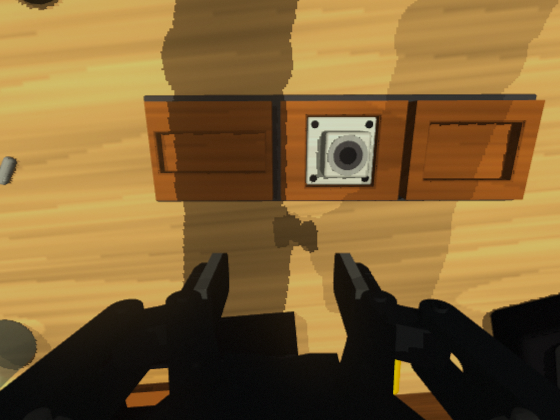

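Run:
```python
from nest import *
im=cv2.imread("pics/chk1.png"); D=np.load("pics/chk1.npz"); hsv=cv2.cvtColor(im,cv2.COLOR_BGR2HSV)
m=((hsv[:,:,1]<90)&(hsv[:,:,2]>50)).astype(np.uint8)*255
m[:105]=0;m[195:]=0;m[:,:295]=0;m[:,:295]=0;m[:,390:]=0
m=cv2.morphologyEx(m,cv2.MORPH_OPEN,np.ones((3,3)))
cs,_=cv2.findContours(m,cv2.RETR_EXTERNAL,cv2.CHAIN_APPROX_NONE)
c=max(cs,key=cv2.contourArea)[:,0]
for z in (.028,): sides(cast(D["K"],D["T"],c,z)[:,:2],"flange z%.3f"%z)
t0=monitor.get_time_s()
arm.move_to([.55,-.31,.14],R2q(down(np.radians(83)))); print(monitor.get_time_s()-t0,monitor.get_joint_pos())
arm.hold(.1); wpic("pA"); print(wristT()[:3,3])
```

```text
flange z0.028 ctr [625.6106  86.5305] edges [60.9048 61.5084 60.9088 61.1603] angs%90 [84.3397 84.5432 84.6671 84.5472]
1.3499999999999996 [-0.0875  0.502   0.6725  1.8022 -0.3732  0.9678  2.1914]
[ 0.5509 -0.3086  0.1399]
```

View pics/pA.png

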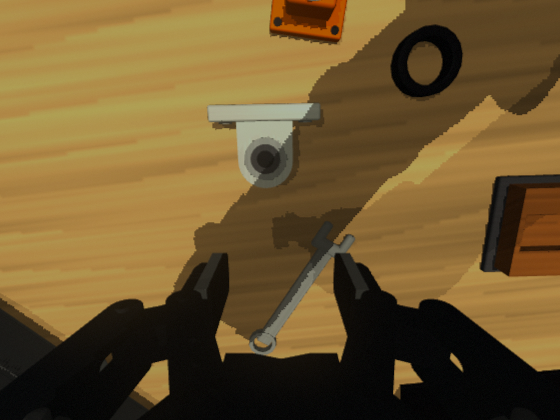

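The pillow block is clear at columns 208–321, rows 103–187, with the sole edge at row 103 and the arch pointing away from the robot. The wrench lies behind it, around (310,290).

Run:
```python
from nest import *
im=cv2.imread("pics/pA.png"); D=np.load("pics/pA.npz"); hsv=cv2.cvtColor(im,cv2.COLOR_BGR2HSV)
m=((hsv[:,:,1]<100)&(hsv[:,:,2]>20)).astype(np.uint8)*255
m[:95]=0;m[200:]=0;m[:,:195]=0;m[:,335:]=0
m=cv2.morphologyEx(m,cv2.MORPH_OPEN,np.ones((3,3)))
cs,_=cv2.findContours(m,cv2.RETR_EXTERNAL,cv2.CHAIN_APPROX_NONE)
c=max(cs,key=cv2.contourArea)[:,0]; print(cv2.boundingRect(c))
v=cv2.cvtColor(m,cv2.COLOR_GRAY2BGR); cv2.imwrite("pics/mp.png",cv2.resize(np.hstack([im[95:200,195:335],v[95:200,195:335]]),None,fx=2.8,fy=2.8))
P=cast(D["K"],D["T"],c,.034)[:,:2]
# sole line: contour points with row<=106 between cols 215..315
s=(c[:,1]<=107)&(c[:,0]>215)&(c[:,0]<314); f=cv2.fitLine((P[s]*1000).astype(np.float32),cv2.DIST_HUBER,0,.01,.01).ravel()
u=f[:2]*np.sign(f[1]); X=np.array([u[1],-u[0]]); print("y dir",np.degrees(np.arctan2(u[1],u[0])),"sole pt",f[2:])
L=(P*1000-f[2:]); a=L@X; b=L@u
print("a range",a.min(),a.max(),"(72)")
ft=(a>2)&(a<12); print("foot b",b[ft].min(),b[ft].max())
bl=(a>20)&(a<46)
lo=np.median(b[bl&(b<b[bl].mean())]); hi=np.median(b[bl&(b>b[bl].mean())]); print("body b",lo,hi, hi-lo)
mid=(lo+hi)/2; print("body-mid origin(x=0):",f[2:]+36*X+mid*u, "foot-mid:",f[2:]+36*X+(b[ft].min()+b[ft].max())/2*u)
```

```text
(207, 103, 114, 85)
y dir 84.36404 sole pt [ 464.527  -312.5427]
a range -0.47780576106558575 70.75507423370942 (72)
foot b -48.10064520874306 46.94830091873847
body b -24.436849859935 23.02348069565911 47.46033055559411
body-mid origin(x=0): [ 500.2836 -316.7814] foot-mid: [ 500.2964 -316.6515]
```

View pics/mp.png

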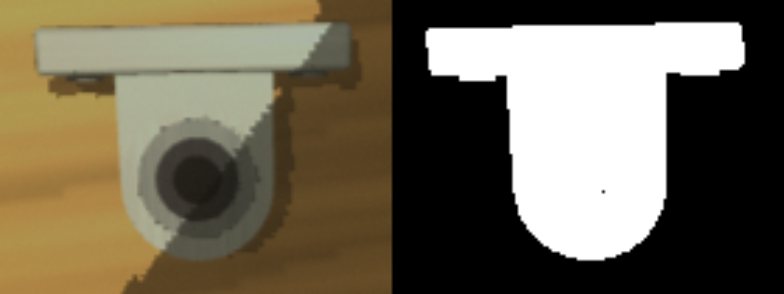

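```bash
cat > pil.py <<'E'
from h import *
yy=np.radians(84.36); PY=np.array([np.cos(yy),np.sin(yy),0]); PZ=np.array([0,0,1.]); PX=np.cross(PY,PZ)
PO=np.array([.4999,-.3167,0])
t=np.radians(55); gx,gz=.0035,.0235
d=-np.sin(t)*PX-np.cos(t)*PZ
Rp=toolR(d,PY); tcp=PO+gx*PX+gz*PZ+.019*d
na=np.radians(84.70); NY=np.array([np.cos(na),np.sin(na),0]); UP=PZ; NX=np.cross(NY,UP)
FL=np.array([.6153,-.0314,.016])
X=UP;Y=-NY;Z=np.cross(X,Y)
RP0=np.column_stack([PX,PY,PZ]); RP1=np.column_stack([X,Y,Z])
O1=FL+.036*X-.017*Z   # pillow origin (middle of face z=0) when seated
E
python3 - <<'E'
from pil import *
print("X,Z final",X,Z, "d",d)
Rl=RP1@RP0.T@Rp; pl=O1+RP1@(RP0.T@(tcp-PO)); print("place tcp",pl,"d",Rl[:,0],"cam",pl+Rl@np.array([-.1635,.0715,0]))
print("pick",tcp,"cam",tcp+Rp@np.array([-.1635,.0715,0]))
for n,p,R in [("back",tcp-.09*d,Rp),("back7",tcp-.07*d,Rp),("pick",tcp,Rp),("lift",tcp+.14*UP,Rp),("abv",pl+.10*UP,Rl),("abv5",pl+.05*UP,Rl),("place",pl,Rl),("retr",pl-.06*Rl[:,0],Rl)]:
    q=arm.inverse_kinematics(p,R2q(R)); print(n,p,None if q is None else np.array(q))
# black box height/pos from top & scene
K,T=cam("top"); K2,T2=cam("scene")
print(cast(K,T,[(273,109),(346,109)],.06), cast(K2,T2,[(182,350),(315,312),(320,385),(187,408)],.0))
E
```

```text
X,Z final [0. 0. 1.] [ 0.9957 -0.0924  0.    ] d [-0.8152  0.0805 -0.5736]
place tcp [ 0.6109 -0.031   0.0399] d [-0.5711  0.053  -0.8192] cam [ 0.7626 -0.0451  0.1329]
pick [ 0.4879 -0.3155  0.0126] cam [ 0.5804 -0.3246  0.165 ]
back [ 0.5613 -0.3228  0.0642] [ 0.0553  1.2113  0.6273  1.0189 -0.188   1.932   2.0944]
back7 [ 0.545  -0.3211  0.0528] [ 0.0447  1.2004  0.626   1.0796 -0.1856  1.8858  2.098 ]
pick [ 0.4879 -0.3155  0.0126] [ 0.0174  1.176   0.6197  1.266  -0.1825  1.7333  2.1087]
lift [ 0.4879 -0.3155  0.1526] [-0.0021  1.0139  0.663   1.2646 -0.1045  1.8818  2.1466]
abv [ 0.6109 -0.031   0.1399] [-0.6072  1.2335  1.3525  1.3625 -0.8377  1.9407 -0.9266]
abv5 [ 0.6109 -0.031   0.0899] [-0.609   1.295   1.3383  1.3862 -0.8904  1.8975 -0.9159]
place [ 0.6109 -0.031   0.0399] [-0.6085  1.3559  1.3191  1.4004 -0.9433  1.8565 -0.9101]
retr [ 0.6452 -0.0342  0.0891] [-0.5577  1.3174  1.333   1.277  -0.9168  1.9363 -0.9588]
[[ 0.7894  0.0302  0.06  ]
 [ 0.7913 -0.1849  0.06  ]] [[ 0.8139 -0.2008  0.    ]
 [ 0.7731  0.0513  0.    ]
 [ 0.9165  0.0311  0.    ]
 [ 0.9203 -0.1904  0.    ]]
```

Run:
```python
from pil import *
t0=monitor.get_time_s()
arm.command_gripper(1.0)
arm.move_to(tcp-.09*d,R2q(Rp))
print(monitor.get_time_s()-t0,monitor.get_ee_pos()-(tcp-.09*d),monitor.get_joint_pos())
arm.move_linear(tcp-.03*d,velocity=.12)
arm.hold(.1); e=np.array(monitor.get_ee_pos())-(tcp-.03*d); print("err",e)
hit=arm.move_linear(tcp-e,velocity=.08,contact_N=10); arm.hold(.1)
print(hit,monitor.get_ee_pos()-tcp,monitor.get_contact_force(),monitor.get_time_s())
wpic("pg0")
```

```text
1.5167000000000002 [ 0.0001 -0.0006  0.0009] [ 0.0553  1.2094  0.6282  1.0198 -0.1881  1.9307  2.0945]
err [ 0.0009 -0.0002  0.0008]
False [-0.0003  0.     -0.0005] [ 0.3126  0.622  -0.2143] 18.2667
```

View pics/pg0.png

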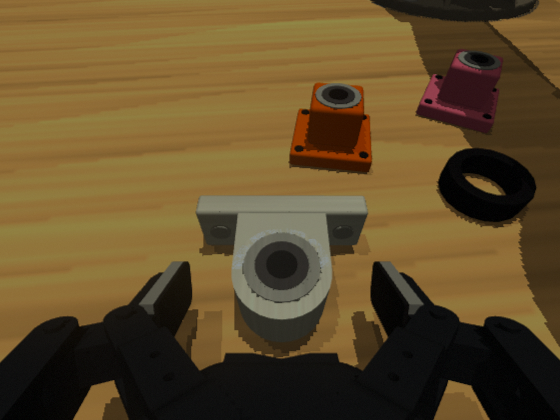

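The body is centred between the jaws, spanning columns 233–330. Next I'll close, check the hold and lift.

Run:
```python
from pil import *
arm.command_gripper(0.0,f_grip=80)
T=wristT(); np.save("Tgrasp.npy",T)
print(monitor.get_opening(),T[:3,3]-tcp,np.degrees(Rn.from_matrix(T[:3,:3]@Rp.T).as_rotvec()),monitor.get_contact_force())
arm.move_linear(tcp+.03*UP,velocity=.08); arm.hold(.1)
print(monitor.get_opening(),monitor.get_contact_force(),monitor.get_ft_torque())
wpic("pg1"); print(monitor.get_time_s())
```

```text
0.5326471582427954 [-0.0004  0.0002 -0.0004] [-0.0106 -0.0434  0.0259] [ 4.1626 -0.0229  4.752 ]
0.5318720535252867 [-0.5423 -0.4822 -4.4814] [-0.1136 -1.8113 -0.0387]
19.45
```

View pics/pg1.png

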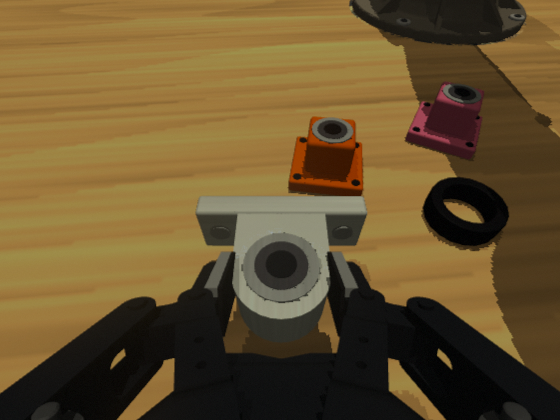

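The part is held without slip: the foot is still at row 197, columns 197–366. Next come the lift and the half turn to above the long nest.

```bash
cat >> pil.py <<'E'
import os
if os.path.exists("Tgrasp.npy"):
    Tg=np.load("Tgrasp.npy")
    gY=Tg[:3,2]*1.; gY[2]=0; gY/=np.linalg.norm(gY); gX=np.cross(gY,PZ)
    gR=np.column_stack([gX,gY,PZ])
    gO=PO+gY*((Tg[:3,3]-PO)@gY)      # jaws centre the part along y
    RL=RP1@gR.T@Tg[:3,:3]; PL=O1+RP1@(gR.T@(Tg[:3,3]-gO))
E
python3 - <<'E'
from pil import *
print("PL",PL,RL[:,0],RL[:,2])
arm.move_linear(tcp+.13*UP,velocity=.25)
for h in (.12,.09,.05,.0):
    q=arm.inverse_kinematics(PL+h*UP,R2q(RL)); print(h,None if q is None else np.array(q))
print(monitor.get_joint_pos(),monitor.get_time_s(),monitor.get_opening())
E
```

```text
PL [ 0.6106 -0.031   0.0395] [-0.5717  0.0531 -0.8187] [-0.0925 -0.9957  0.    ]
0.12 [-0.5798  1.1039  1.1966  1.3494 -0.7131  1.881  -1.0324]
0.09 [-0.5823  1.1426  1.196   1.3671 -0.745   1.8524 -1.019 ]
0.05 [-0.5845  1.1969  1.1949  1.3852 -0.7904  1.8182 -1.0018]
0.0 [-0.6138  1.3884  1.3621  1.4012 -0.9752  1.8846 -0.8858]
[-0.0049  1.027   0.6679  1.2681 -0.1152  1.8691  2.1485] 20.0 0.5331962095894915
```

Run:
```python
from pil import *
t0=monitor.get_time_s()
arm.move_to(PL+.09*UP,R2q(RL)); print(monitor.get_time_s()-t0,monitor.get_joint_pos())
arm.move_linear(PL+.035*UP,R2q(RL),velocity=.12); arm.hold(.15)
T=wristT(); print("err",T[:3,3]-(PL+.035*UP),np.degrees(Rn.from_matrix(T[:3,:3]@RL.T).as_rotvec()),monitor.get_contact_force(),monitor.get_opening())
wpic("pl0")
im=optics.camera("scene"); cv2.imwrite("pics/sc1.png",cv2.resize(im[150:300,180:430,::-1],None,fx=3.2,fy=3.2,interpolation=cv2.INTER_CUBIC)); print(monitor.get_time_s())
```

```text
2.7833000000000006 [-0.5818  1.1427  1.1958  1.3672 -0.7448  1.8525 -1.0185]
err [ 0.0003 -0.0002  0.0007] [-0.0116 -0.0512 -0.0017] [ 0.1091 -0.8284 -5.0046] 0.5348544358958499
23.6417
```

View pics/pl0.png

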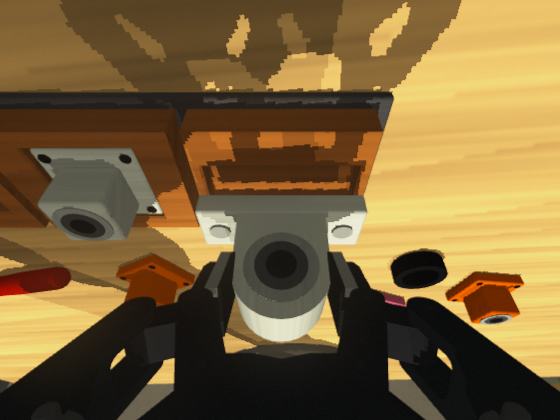

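View pics/sc1.png

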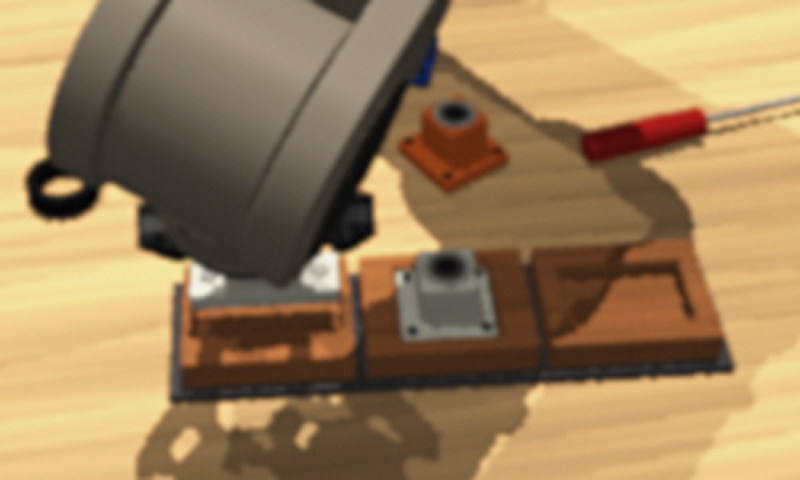

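Alignment looks right: the foot is centred at column 281 and the pocket at about 283. I'll lower with a contact stop.

Run:
```python
from pil import *
e=np.array([.0003,-.0002,0])
h1=arm.move_linear(PL+.018*UP-e,R2q(RL),velocity=.06,contact_N=12)
print(h1,monitor.get_ee_pos()-PL)
h2=arm.move_linear(PL-.0005*UP-e,R2q(RL),velocity=.03,contact_N=12)
print(h2,monitor.get_ee_pos()-PL,monitor.get_contact_force(),monitor.get_ft_torque(),monitor.get_opening(),monitor.get_time_s())
```

```text
False [-0.0005  0.0002  0.0175]
True [-0.0002  0.0002  0.0006] [ 3.237  -1.3971  7.3153] [ 0.1287 -0.2774 -0.0319] 0.5313701353828886 24.6417
```

Run:
```python
from pil import *
h=arm.move_linear(PL-.0015*UP,R2q(RL),velocity=.02,contact_N=12)
print(h,monitor.get_ee_pos()-PL,monitor.get_contact_force())
arm.command_gripper(0.9); print(monitor.get_opening(),monitor.get_contact_force())
dd=RL[:,0]; p=np.array(monitor.get_ee_pos())
arm.move_linear(p-.02*dd,velocity=.06)
wpic("pr0")
arm.move_linear(p-.06*dd+.03*UP,velocity=.15); print(monitor.get_ee_pos(),monitor.get_contact_force(),monitor.get_joint_pos(),monitor.get_time_s())
wpic("pr1")
im=optics.camera("scene"); cv2.imwrite("pics/sc2.png",cv2.resize(im[150:300,180:430,::-1],None,fx=3.2,fy=3.2,interpolation=cv2.INTER_CUBIC))
```

```text
False [-0.0001  0.0002  0.0005] [-1.9778  3.2368 20.2812]
0.89814982207006 [ 0.0508  0.2796 -0.714 ]
[ 0.6446 -0.0341  0.1164] [-0.438   0.0112 -0.1061] [-0.5292  1.1825  1.1722  1.2641 -0.7731  1.879  -1.0553] 26.4333
```

View pics/pr0.png

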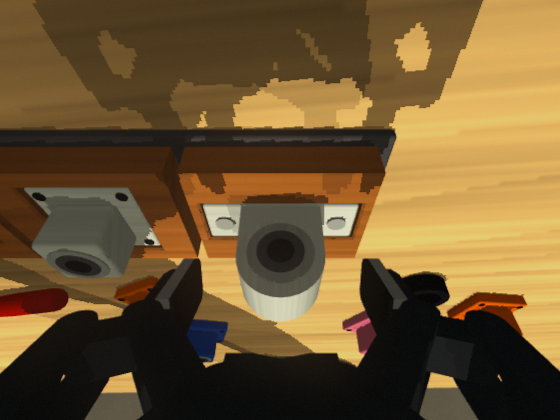

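View pics/pr1.png

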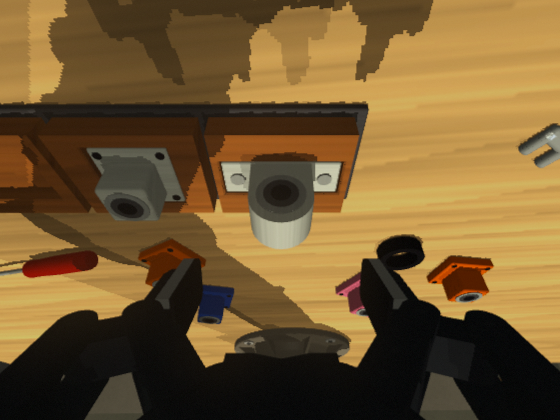

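View pics/sc2.png

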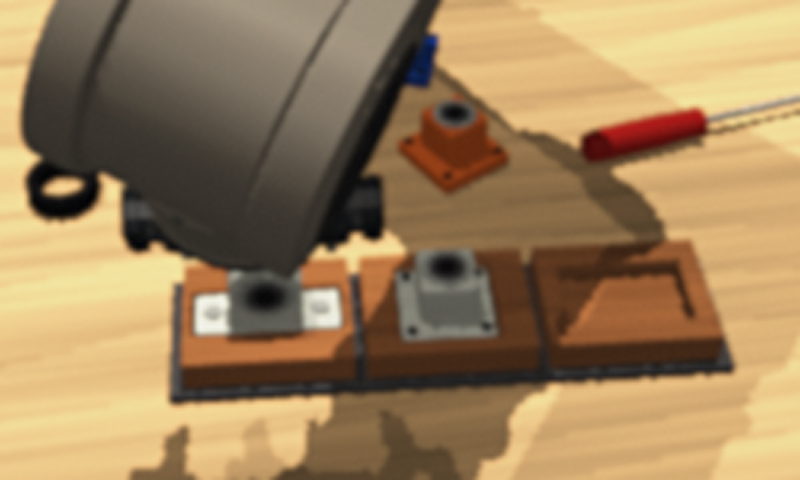

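The pillow block stands upright with its foot inside the long pocket. I'll back off and take a closer look from above at how level and deep both parts sit.

Run:
```python
from pil import *
p=np.array(monitor.get_ee_pos()); arm.move_linear(p+.07*UP,velocity=.25)
arm.move_to([.55,.035,.15],R2q(down(np.radians(-95.3)))); arm.hold(.1)
wpic("e1"); print(monitor.get_time_s(),monitor.get_joint_pos())
im=cv2.imread("pics/e1.png"); cv2.imwrite("pics/e1c.png",cv2.resize(im[60:240,120:400],None,fx=2.8,fy=2.8,interpolation=cv2.INTER_NEAREST))
t=optics.camera("top"); cv2.imwrite("pics/top1.png",t[:,:,::-1])
```

```text
28.0583 [-1.0617  0.5909  1.2189  1.9862 -0.6521  1.0338 -1.1989]
```

View pics/e1c.png

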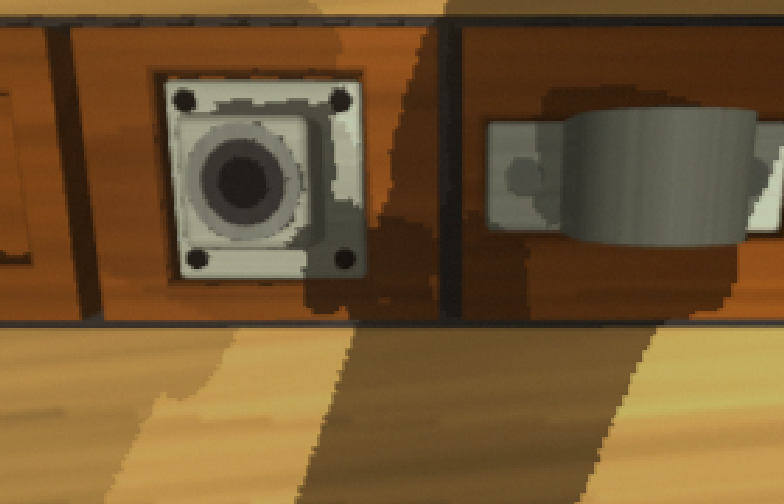

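View pics/top1.png

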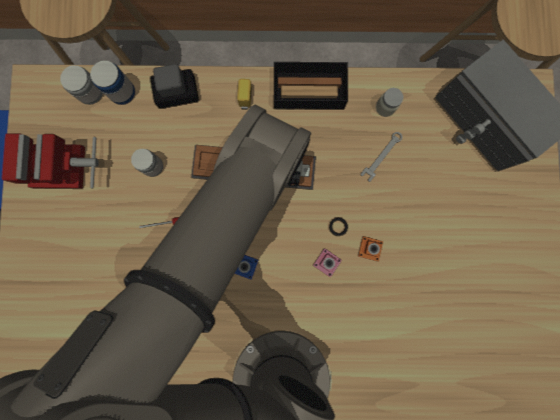

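Run:
```python
from nest import *
def holes(fn,roi):
    x0,y0,x1,y1=roi; g=cv2.cvtColor(cv2.imread(f"pics/{fn}.png"),cv2.COLOR_BGR2GRAY); 
    n,lab,st,ct=cv2.connectedComponentsWithStats((g[y0:y1,x0:x1]<45).astype(np.uint8))
    return [(round(c[0]+x0,1),round(c[1]+y0,1),int(s[4])) for s,c in zip(st[1:],ct[1:]) if 20<s[4]<120]
hA=holes("chk1",(302,114,382,190)); hE=holes("e1",(178,85,253,162)); print(hA,hE)
DA=np.load("pics/chk1.npz"); DE=np.load("pics/e1.npz")
def P(D): 
    Ti=np.linalg.inv(D["T"]); return D["K"]@Ti[:3]
A=[h[:2] for h in hA]; E_=[h[:2] for h in hE]
for a in A:
    w=cast(DA["K"],DA["T"],a,.028)[0]
    b=min(E_,key=lambda e:np.linalg.norm(cast(DE["K"],DE["T"],e,.028)[0]-w))
    X=cv2.triangulatePoints(P(DA),P(DE),np.array(a,float).reshape(2,1),np.array(b,float).reshape(2,1)); print(a,b,(X[:3]/X[3]).ravel())
# pillow foot outline in e1 at z=.03
im=cv2.imread("pics/e1.png"); hsv=cv2.cvtColor(im,cv2.COLOR_BGR2HSV)
m=((hsv[:,:,1]<100)&(hsv[:,:,2]>35)).astype(np.uint8)*255; m[:85]=0;m[165:]=0;m[:,:288]=0;m[:,430:]=0
m=cv2.morphologyEx(m,cv2.MORPH_OPEN,np.ones((3,3)))
cs,_=cv2.findContours(m,cv2.RETR_EXTERNAL,cv2.CHAIN_APPROX_NONE); c=max(cs,key=cv2.contourArea)[:,0]; print(cv2.boundingRect(c))
W=cast(DE["K"],DE["T"],c,.03)[:,:2]*1000
na=np.radians(84.7); NY=np.array([np.cos(na),np.sin(na)]); NX=np.array([NY[1],-NY[0]]); r=W-np.array([615.3,-31.4]); a=r@NX; b=r@NY
l=(b>36); rr=(b<-36)
print("foot y range",b.min(),b.max(),"x at left end",a[l].min(),a[l].max(),"right end",a[rr].min(),a[rr].max())
```

```text
[(np.float64(314.5), np.float64(124.3), 31), (np.float64(369.0), np.float64(124.2), 35), (np.float64(312.7), np.float64(178.0), 26)] [(np.float64(240.8), np.float64(95.6), 37), (np.float64(185.2), np.float64(95.4), 35), (np.float64(244.0), np.float64(156.7), 109), (np.float64(189.8), np.float64(151.9), 34), (np.float64(242.6), np.float64(151.9), 44)]
(np.float64(314.5), np.float64(124.3)) (np.float64(242.6), np.float64(151.9)) [0.5992 0.0645 0.0304]
(np.float64(369.0), np.float64(124.2)) (np.float64(189.8), np.float64(151.9)) [0.6037 0.113  0.03  ]
(np.float64(312.7), np.float64(178.0)) (np.float64(240.8), np.float64(95.6)) [0.6474 0.0598 0.0306]
(293, 98, 109, 50)
foot y range -47.74603606292073 48.204166349394015 x at left end -15.207446149555734 17.438436038236 right end -18.847473096335868 19.01959356011547
```

Run:
```python
from nest import *
def holes(fn,roi,th=45,lo=6):
    x0,y0,x1,y1=roi; g=cv2.cvtColor(cv2.imread(f"pics/{fn}.png"),cv2.COLOR_BGR2GRAY)
    n,lab,st,ct=cv2.connectedComponentsWithStats((g[y0:y1,x0:x1]<th).astype(np.uint8))
    return [(round(float(c[0]+x0),1),round(float(c[1]+y0),1),int(s[4])) for s,c in zip(st[1:],ct[1:]) if lo<s[4]<120]
def P(D): 
    Ti=np.linalg.inv(D["T"]); return D["K"]@Ti[:3]
DE=np.load("pics/e1.npz")
for fn,roi in (("pr1",(90,150,184,205)),("pr0",(28,186,165,262))):
    h=holes(fn,roi,60); D=np.load(f"pics/{fn}.npz"); print(fn,h)
    for a in h:
        w=cast(D["K"],D["T"],a[:2],.028)[0]
        E_=[(240.8,95.6),(185.2,95.4),(189.8,151.9),(242.6,151.9)]
        b=min(E_,key=lambda e:np.linalg.norm(cast(DE["K"],DE["T"],e,.028)[0]-w)); 
        if np.linalg.norm(cast(DE["K"],DE["T"],b,.028)[0]-w)>.012: continue
        X=cv2.triangulatePoints(P(D),P(DE),np.array(a[:2],float).reshape(2,1),np.array(b,float).reshape(2,1)); print(a,b,(X[:3]/X[3]).ravel())
# reference: block corners between long & square etc: predict projections of nest-top far corner in pr1/e1
na=np.radians(84.7); NY=np.array([np.cos(na),np.sin(na),0]); NX=np.array([NY[1],-NY[0],0]); C=np.array([.6153,-.0314,.03])
cor=[C+.045*NX*s-.056*NY for s in (1,-1)]
for fn in ("pr0","pr1"):
    D=np.load(f"pics/{fn}.npz"); print(fn,"pred right corners",proj(D["K"],D["T"],np.array(cor)),
     "pred foot top corners", proj(D["K"],D["T"],np.array([C+.017*NX+.048*NY,C+.017*NX-.048*NY])),
     "pred flange holes z28", proj(D["K"],D["T"],np.array([[.6263,.0873,.028]])+np.array([sx*.0243*NX+sy*.0243*NY for sx in(1,-1) for sy in (1,-1)])))
a=cv2.imread("pics/pr0.png")[120:270,20:400]
cv2.imwrite("pics/pr0c.png",cv2.resize(a,None,fx=2.1,fy=2.1,interpolation=cv2.INTER_NEAREST))
```

```text
pr1 [(96.5, 155.6, 60), (159.3, 155.6, 56), (176.1, 197.0, 36), (173.3, 202.6, 77)]
(96.5, 155.6, 60) (185.2, 95.4) [0.6524 0.1089 0.0277]
(159.3, 155.6, 56) (240.8, 95.6) [0.6477 0.0602 0.0275]
(176.1, 197.0, 36) (242.6, 151.9) [0.599  0.0649 0.0274]
(173.3, 202.6, 77) (242.6, 151.9) [0.5999 0.0647 0.035 ]
pr0 [(38.6, 196.5, 83), (121.2, 196.5, 78), (148.8, 241.6, 37)]
(38.6, 196.5, 83) (185.2, 95.4) [0.6524 0.1088 0.0278]
(121.2, 196.5, 78) (240.8, 95.6) [0.6477 0.0602 0.0276]
(148.8, 241.6, 37) (242.6, 151.9) [0.599  0.0649 0.0277]
pr0 pred right corners [[384.55   173.5307]
 [353.3469 258.4011]] pred foot top corners [[200.5796 206.8159]
 [359.0774 206.8598]] pred flange holes z28 [[ 37.2412 196.3336]
 [119.3201 196.3527]
 [ 79.6481 241.2749]
 [147.4637 241.3034]]
pr1 pred right corners [[358.3409 135.3227]
 [339.5772 212.9182]] pred foot top corners [[219.7136 164.2887]
 [341.1977 164.3196]] pred flange holes z28 [[ 95.5845 155.5084]
 [158.1409 155.5214]
 [121.256  196.8454]
 [175.165  196.8684]]
```

View pics/pr0c.png

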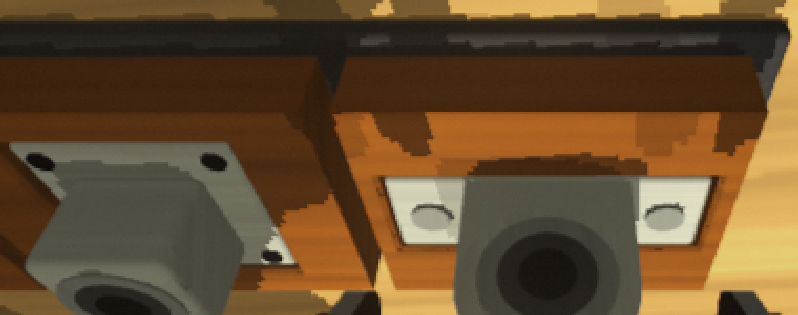

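Run:
```python
from nest import *
def P(D): 
    Ti=np.linalg.inv(D["T"]); return D["K"]@Ti[:3]
DE=np.load("pics/e1.npz"); D=np.load("pics/pr0.npz")
for a,b in [((202.4,203.8),(293.9,103.6)),((211.4,236.7),(294.6,142.1)),((225.7,222.9),(306.8,123.2))]:
    X=cv2.triangulatePoints(P(D),P(DE),np.array(a).reshape(2,1),np.array(b).reshape(2,1)); print((X[:3]/X[3]).ravel())
im=cv2.imread("pics/e1.png"); cv2.imwrite("pics/e1d.png",cv2.resize(im[85:165,280:410],None,fx=6,fy=6,interpolation=cv2.INTER_NEAREST))
na=np.radians(84.7); NY=np.array([np.cos(na),np.sin(na),0]); NX=np.array([NY[1],-NY[0],0]); C=np.array([.6153,-.0314,.03])
q=np.array([C+x*NX+y*NY for x,y in ((.0185,.0495),(-.0185,.0495),(-.0185,-.0495),(.0185,-.0495))])
print("pocket mouth e1",(proj(DE["K"],DE["T"],q)-[280,85])*6,"pr0c",(proj(D["K"],D["T"],q)-[20,120])*2.1)
```

```text
[0.6367 0.0141 0.0277]
[0.6037 0.0168 0.0297]
[0.6189 0.0039 0.0297]
pocket mouth e1 [[ 69.399  100.3424]
 [ 67.2331 358.2623]
 [718.     357.5766]
 [745.3688  99.6733]] pr0c [[372.9066 178.9871]
 [396.782  250.2946]
 [695.2084 250.4175]
 [718.3456 179.0804]]
```

View pics/e1d.png

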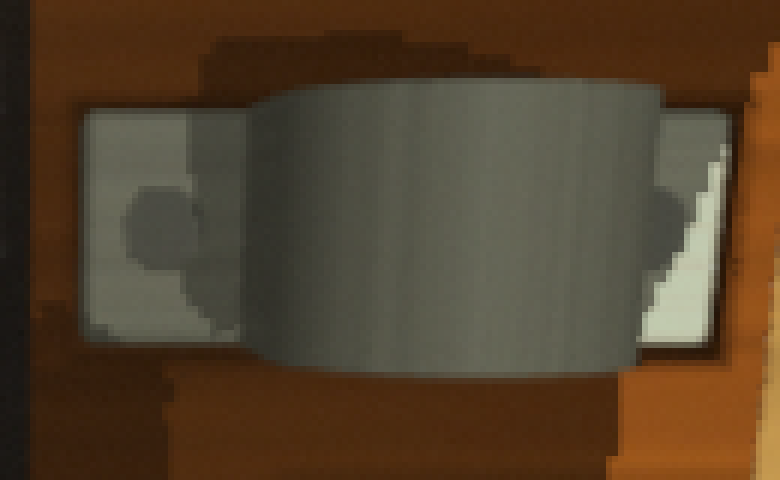

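The foot lies inside the pocket mouth on all sides, and its top is at about 30 mm, flush with the nest as expected. The flange plate's holes are at 27.4–27.8 mm against an expected 28 mm. The arm is clear of everything, so I'm handing in.

Run:
```python
from h import *
print(monitor.get_contact_force(),monitor.get_time_s()); job.sign_off(); print(monitor.get_time_s())
```

```text
[ 1.3455 -0.186  -0.1272] 28.1083
the job is handed in; nothing more can be done
the job is handed in; nothing more can be done
```

Both bare metal housings are in their nests and the job is handed in at about 28 s of the 58 s allowed. The third nest was left empty. I moved nothing else on purpose, and the last pictures show nothing disturbed.

- **Flange:** I gripped it by the boss, turned it about 22° and lowered it into the square nest until it touched. The tool stopped 16 mm above its pick height, which is the pocket floor. The plate's holes measured 27.4–27.8 mm high from two views with a wide baseline (28 mm expected), so it is level and home.
- **Pillow block:** I gripped it by the body sides with the tool tilted, gave it a half turn about the tool axis and lowered it standing into the long nest. It touched down 0.6 mm above the computed floor and did not go lower under a 20 N push. From above, the foot lies inside the pocket mouth on all sides and its top is about flush with the nest (29.7 mm against 30 mm).

Four readings disagreed or were weak:
- **Hole heights:** An earlier check from two close views gave about 30.3 mm for the flange holes. I set it aside because the cameras were only 28 mm apart.
- **Foot corner:** One pillow foot corner read 27.7 mm from hand-picked pixels, while the other two points read 29.7 mm.
- **Foot position:** The foot sits about 1 mm off-centre across the pocket, within the clearance.
- **Grip contact:** A brief 23 N showed on the tool as the fingers closed on the flange boss, below the 40 N limit.

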